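Click the light source's dial on by four stops

ROBOT

A 7-joint arm with a two-finger parallel gripper is mounted at the origin on a cart in front of the work surface, level with it; the furniture and walls round the work are solid. World frame = base frame: x ahead of the robot, y to its left, z up, the work surface at z = 0. Lengths are in mm, angles in rad, forces in N, time in s.
With the tool pointing down it reaches from about 425 to 975 mm from the base axis. Payload 16.7 kg.
Tool frame: the origin (TCP) lies where the fingers leave the gripper's body, on its centre line; the fingertips stand 73 mm ahead of it and the grasp point (between the pads) lies 54 mm ahead of it (r.grip_depth is the distance from the TCP to the grasp point, in mm); y points along the fingers, x is the direction in which the jaws open and shut, and the axes are right-handed (so a half turn about y gives the same grasp; the last joint's range is limited). The gripper opens to 85 mm and grips with 20 to 120 N. Pads are 22 mm wide; open, the fingers measure 114 mm over their backs; the gripper's body (76 mm by 85 mm) begins 54 mm behind the grasp point. The pads swing forward as they close: fully open they stand 13 mm farther back than shut.
Start: joints at [-1.446, 0.426, 0.074, 1.606, -0.034, 1.111, -0.067], TCP at [182.524, 649.82, 303.902] pointing down, gripper open.
Joint ranges: [-2.85, 2.85], [-0.5, 2.14], [-1.23, 1.37], [0.21, 2.46], [-1.02, 4.16], [0.16, 2.05], [-2.73, 2.73]. Speed limits (rad/s): [1.89, 1.89, 2.39, 2.39, 3.01, 3.01, 3.01].

INTERFACE

Orientations are given as a unit quaternion [x, y, z, w].
In Python, from cell import r, eyes gives the robot as it stands.
- The arm moves only by the tool arm_command, never from a script. Its argument "series" is a list of rows, each a list of 6 numbers: the shift along the tool's x, y, z in mm, then the turn, a rotation vector about the tool's x, y, z in rad. A call has 1 to 8 rows; each row shifts and turns the commanded pose from where the row before left it, along the tool's axes as they then stand; what a row does not reach is not made up. A row lasts 1/12 s, in which the tool goes at most 41.7 mm and 7.16 degrees, less where a joint would pass 70% of its speed; a pose out of reach is approached as far as the arm can. A call with a gripper value outside its range is refused whole. "claw" is the closure, from 0 (fully open) to 1 (shut), set as the call begins (left out, the last holds). The fingers move at their own pace and stop on an object; "grip_force" is the grip in N (left out, the last holds). Time passes only in rows, so rows that do not move let the fingers close. It gives the time, the measured TCP pose, the force and the opening at its end, in the units of the state.
- r.state(): the state, without advancing time (a new reading comes with each control period).
- eyes.capture(name): name is "scene" or "top"; returns the picture (384x512x3 uint8, red, green, blue); there is no depth.
- eyes.get_calibration(name): a dict with "fx", "fy", "cx", "cy" (pixels), "origin" and "orientation" of the camera in the world. Camera axes: x right, y down, z forward; pixel columns grow to the right and rows downward; lengths in mm; the calibration is good to about 2 mm. A picture is of the moment at which its call begins. get_calibration takes no time and is no camera call.
- r.close_job(): hands the job in, once; it reports no verdict.
The state is a dict: "clock": time; "qpos": joint angles; "joint_velocities": joint speeds; "tau": joint torques, N m; "position": TCP position; "ee_rot": TCP orientation; "ft_force": force on the tool from outside, world axes, zero at the start; "ft_torque": the same for the moment, N m; "finger_gap": finger opening in mm.
Only numpy, scipy, OpenCV 4.12 (cv2) and the standard library are available. Lean on these libraries where they do the work, as an engineer would, in place of code of your own. Each camera call takes 0.05 s, during which the arm holds its last target. There are 200 camera calls.

TASK

Push the arm of the click-stop dial on the light source round clockwise (seen from above) with a fingertip by exactly four clicks from where it stands now, without going past the fourth. Then press the round button beside the dial all the way down with a fingertip and let it come up again. Touch gently, grip or pinch nothing, and leave the things round about where they are.

Things in the scene. Friction and masses are not known exactly. Their poses are not given: they have to be found in the camera images.
- light_source: bench light source, a low grey box 120 x 205 x 50 mm (x, y, z) fixed to the table; origin under its centre on the table; its y axis runs along its length, from the button towards the dial and the lens barrel; its x axis points away from the robot at yaw 0; eight white marks round the dial show its stops, the first (joint 0) at 285 degrees anticlockwise from the x axis
- dial_center (a point): point on the dial's axis at the top of its hub, 87 mm above the table; the dial is a flat black disc 100 mm across, its upper face 62 mm above the table, with a hub 38 mm across; the dial turns about the vertical through this point, which is fixed to the box (42 mm from the box's centre along the box's +y)
- dial_arm_tip (a point): point on top of the dial's arm, 60 mm out from the dial's axis, 88 mm above the table. The arm is a straight bar from the hub out to 65 mm from the axis, 14 mm wide, spanning heights 62 to 88 mm, with a white line on top; push its flat upright side 40 to 60 mm from the axis. This frame's x points outward along the arm, z up
- dial (a joint): turn of the dial in rad, growing clockwise seen from above, range 0 to 3.665. It has eight click stops 30 degrees (0.524 rad) apart, at 0, 0.524 ... 3.665, and starts at rest in one of the first three. Leaving a stop takes 3 to 6 N at 45 mm from the axis; the push fades to nothing 15 degrees on, then the dial snaps by itself into the next stop, ahead of the finger
- shutter_top (a point): centre of the top of the round grey push button, 26 mm across, its top 72 mm above the table when up, on the box top 114 mm from the dial's axis along the box's -y; it is pressed straight down
- shutter (a joint): travel of the button in m: 0 up, 0.006 fully down; it springs back; fully down takes 5 N
- laser_torch: torch, black, lying on its side, 32 x 104 x 32 mm; a bystander, loose, to be left alone; origin at the centre of its underside
- tape_roll: roll of cloth tape standing on its flat side, 52 mm across, 28 mm tall; a bystander, loose, to be left alone; origin at the centre of its underside
- purple_crystal: rough crystal lump, 58 x 80 x 42 mm; a bystander, loose, to be left alone; origin at the centre of its underside
- brown_stone: brown stone, 40 x 56 x 26 mm; a bystander, loose, to be left alone; origin at the centre of its underside
- lens_tool: hand lens with black handle lying flat, 62 x 148 x 9 mm; a bystander, loose, to be left alone; origin at the centre of its underside
- eye_shield: safety glasses, 59 x 126 x 44 mm; a bystander, loose, to be left alone; origin at the centre of its underside
- grey_stone: small grey stone, 30 x 36 x 21 mm; a bystander, loose, to be left alone; origin at the centre of its underside

How it is judged (in metres and radians):
On the way, in this order (a step that is already met when the one before it is completed fails the run):
1. the dial rests in the fourth stop clockwise from its start (distance of dial_arm_tip from where it was at the start of the episode between 0.0995 and 0.1079 m and value of joint dial between 1.9 and 3.35 rad and velocity of joint dial below 0.1 rad/s and value of joint shutter below 0.002 m), for 0.2 s.
2. the button is fully pressed (value of joint shutter above 0.0045 m), for 0.05 s.
At the end, for the whole second after the job is handed in: the dial is at rest four stops (120 degrees, within 8 degrees) clockwise of where it started, and the button has been pressed and is up again (distance of dial_arm_tip from where it was at the start of the episode between 0.0995 and 0.1079 m and value of joint dial between 1.9 and 3.35 rad and velocity of joint dial between -0.05 and 0.05 rad/s and value of joint shutter below 0.001 m); the robot touches nothing.
It fails at once if the dial is turned past the fourth stop, beyond the crest towards the fifth (distance of dial_arm_tip from where it was at the start of the episode above 0.1125 m).
It fails at once if the button is pressed while the dial is not four stops on (value of joint shutter above 0.003 m and not (distance of dial_arm_tip from where it was at the start of the episode between 0.0995 and 0.1079 m and value of joint dial between 1.9 and 3.35 rad)).
It fails at once if the light source, its dial or its button is pushed harder than 25 N (contact force between any of the arm, the fingers and light_source above 25 N).
It fails at once if the arm of the dial is pinched between the fingers, or pressed from on top (contact force between the fingers and light_source above 0.5 N and y of the grasp point in the frame of dial_arm_tip between -0.006 and 0.006 m and x of the grasp point in the frame of dial_arm_tip between -0.06 and 0.015 m and z of the grasp point in the frame of dial_arm_tip below 0.022 m).
It fails at once if a bystander is shifted by more than 20 mm or lifted (distance of any of laser_torch, tape_roll, purple_crystal, brown_stone, lens_tool, eye_shield, grey_stone from where it was at the start of the episode above 0.02 m).
It also fails if it takes over 64 s, if anything falls off the work surface, if the arm or the gripper's body presses on something with over 40 N, if the wrist force passes 120 N, or if a joint passes its speed limit or range.

## Working session

There is one attempt and no reset: what is moved stays moved. The work goes in short steps, Python scripts to look and compute and a tool call to move; the robot and the scene stay as the last step left them, time stands still between calls to the robot, and variables do not carry over. Pictures are saved under pics/ and viewed, about 8 in all and at most 12, crops included, and the job is handed in when it is done.

Besides the shell and the picture viewer there is one more tool, called after "Emit:" as a command line: name --pt "numbers of a row" for each row, then --argument value for the rest. arm_command: Moves the arm, as the interface text tells. Its arguments: {"type":"object","properties":{"series":{"type":"array","items":{"type":"array","items":{"type":"number"}}},"claw":{"type":"number"},"grip_force":{"type":"number"}},"required":["series"]}

```bash
mkdir -p pics
python3 - <<'E'
from cell import r, eyes
import cv2
for n in("scene","top"):
    im=eyes.capture(n); cv2.imwrite(f"pics/{n}0.png",im[:,:,::-1]); print(n,eyes.get_calibration(n))
s=r.state(); print(s["position"],s["ee_rot"],s["clock"],s["finger_gap"])
E
```

```text
scene {'fx': 400.0634432093749, 'fy': 400.0634432093749, 'cx': 263.85491682514487, 'cy': 191.85742455525929, 'origin': array([ -43.98416611, -863.94555526,  966.66720411]), 'orientation': array([ 0.86536097, -0.30650353,  0.13618073, -0.37237183])}
top {'fx': 445.4136241048023, 'fy': 445.4136241048023, 'cx': 254.47670123157548, 'cy': 190.68898353613562, 'origin': array([ 374.69130575, -149.7679431 , 1755.48684871]), 'orientation': array([ 0.70912009, -0.70361114,  0.03528302, -0.02889932])}
[182.4465057  649.55367088 303.26795416] [ 0.56384758  0.42676997 -0.42741106 -0.56326111] 0.1 85.12490517820015
```

View pics/top0.png

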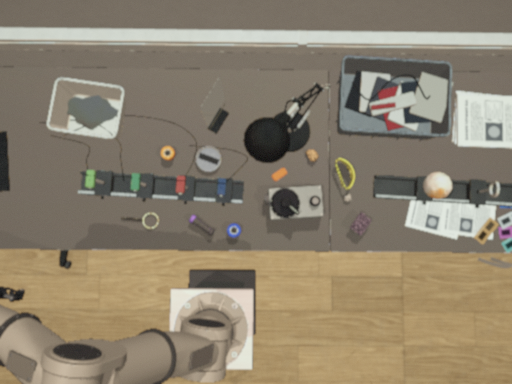

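View pics/scene0.png

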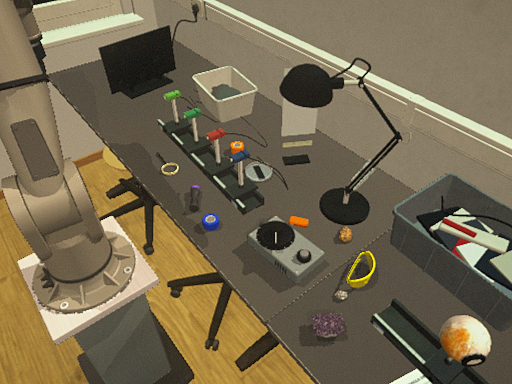

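Run:
```python
from cell import r
from scipy.spatial.transform import Rotation as R
print(R.from_quat(r.state()["ee_rot"]).as_matrix().round(3))
```

```text
[[ 0.27  -0.    -0.963]
 [ 0.963 -0.001  0.27 ]
 [-0.001 -1.    -0.   ]]
```

```bash
cat > h.py <<'E'
import numpy as np, cv2
from cell import r, eyes
from scipy.spatial.transform import Rotation as R
def ray(n,u,v,z):
    c=eyes.get_calibration(n); d=R.from_quat(c["orientation"]).apply([(u-c["cx"])/c["fx"],(v-c["cy"])/c["fy"],1]); o=c["origin"]
    return o+d*(z-o[2])/d[2]
def proj(n,p):
    c=eyes.get_calibration(n); q=R.from_quat(c["orientation"]).inv().apply(np.array(p,float)-c["origin"]); return c["fx"]*q[...,0]/q[...,2]+c["cx"], c["fy"]*q[...,1]/q[...,2]+c["cy"]
E
python3 - <<'E'
from h import *
a=cv2.imread("pics/top0.png")[175:230,260:335]; b=cv2.imread("pics/scene0.png")[210:290,240:335]
a=cv2.resize(a,(600,440),interpolation=cv2.INTER_CUBIC)
b=cv2.resize(b,(760,640),interpolation=cv2.INTER_CUBIC)
cv2.imwrite("pics/a.png",a);cv2.imwrite("pics/b.png",b[:600])
for u,v in((285,204),(315,201)): print(ray("top",u,v,70).round(0))
for u,v in((275,234),(303,255)): print(ray("scene",u,v,70).round(0))
E
```

```text
[ 478. -281.   70.]
[ 491. -395.   70.]
[ 474. -291.   70.]
[ 485. -399.   70.]
```

View pics/a.png

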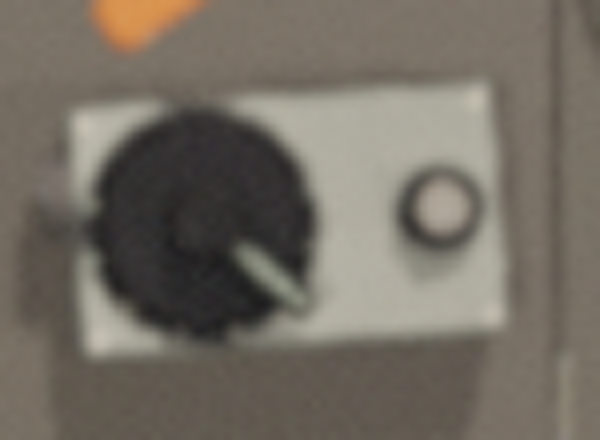

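View pics/b.png

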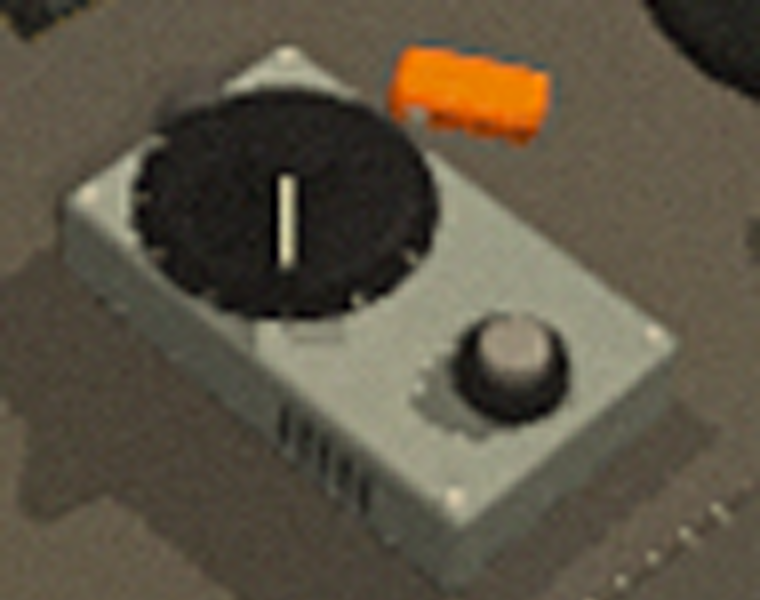

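Run:
```python
from h import *
T=lambda u,v,z: ray("top",260+(u+.5)/8-.5,175+(v+.5)/8-.5,z)
S=lambda u,v,z: ray("scene",240+(u+.5)/8-.5,210+(v+.5)/8-.5,z)
def rep(n,P,L,B,disc):
    P=np.array(P); c=P.mean(0); print(n,"box c",c.round(1),"sides",[np.linalg.norm(P[i]-P[i-1]).round() for i in range(4)])
    y=(P[0]+P[3]-P[1]-P[2]);y/=np.linalg.norm(y); yaw=np.arctan2(-y[0],y[1]); print("yaw",np.degrees(yaw).round(1),"dial ctr",(c+42*y).round(1),"btn",(c-72*y).round(1),"meas btn",B.round(1),"disc",disc.round(1))
    d=L[1]-L[0]; a=np.degrees(np.arctan2(d[1],d[0]))-np.degrees(yaw); print("arm line",L[0].round(1),L[1].round(1),"ang rel box",a%360,"stop",((285-a)%360)/30)
    d=L[1]-(c+42*y); a=np.degrees(np.arctan2(d[1],d[0])-yaw); print(a%360, np.linalg.norm(d[:2]))
rep("top",[T(75,105,50),T(490,85,50),T(503,325,50),T(88,353,50)],[T(240,245,88),T(305,305,88)],T(440,208,72),T(207,221,62))
rep("scene",[S(287,48,50),S(676,345,50),S(456,525,50),S(66,200,50)],[S(286,175,88),S(288,268,88)],S(515,340,72),S(285,203,62))
```

```text
top box c [ 489.1 -323.2   50. ] sides [np.float64(119.0), np.float64(200.0), np.float64(116.0), np.float64(199.0)]
yaw 3.8 dial ctr [ 486.4 -281.3   50. ] btn [ 493.9 -395.1   50. ] meas btn [ 492.3 -392.6   72. ] disc [ 485.9 -282.8   62. ]
arm line [ 473.1 -296.3   88. ] [ 445.2 -326.8   88. ] ang rel box 223.7637917126391 stop 2.0412069429120305
224.02863430670038 61.32593020169694
scene box c [ 485.7 -324.5   50. ] sides [np.float64(116.0), np.float64(200.0), np.float64(114.0), np.float64(200.0)]
yaw 4.2 dial ctr [ 482.6 -282.6   50. ] btn [ 491.  -396.3   50. ] meas btn [ 493.3 -394.1   72. ] disc [ 476.8 -288.9   62. ]
arm line [ 470.8 -295.5   88. ] [ 443.3 -328.9   88. ] ang rel box 226.35319744307643 stop 1.95489341856412
225.439343702066 60.76367990314288
```

Emit:
arm_command --pt "-16.6 0 -22 0 0 0" --pt "-16.6 0 -22 0 0 0" --pt "-16.6 0 -22 0 0 0" --pt "-16.6 0 -22 0 0 0" --pt "-16.6 0 -22 0 0 0" --pt "-16.6 0 -22 0 0 0" --pt "-16.6 0 -22 0 0 0" --pt "-16.6 0 -22 0 0 0" --claw 1 --grip_force 20

```text
clock: 0.77
position: [316.6, 473.0, 303.6]
ee_rot: [0.564, 0.427, -0.427, -0.563]
ft_force: [0.4, 0.1, 0.5]
finger_gap: -0.2
```

Emit:
arm_command --pt "-16.6 0 -22 0 0 0" --pt "-16.6 0 -22 0 0 0" --pt "-16.6 0 -22 0 0 0" --pt "-16.6 0 -22 0 0 0" --pt "-16.6 0 -22 0 0 0" --pt "-16.6 0 -22 0 0 0" --pt "-16.6 0 -22 0 0 0" --pt "-16.6 0 -22 0 0 0"

```text
clock: 1.43
position: [450.1, 297.6, 303.8]
ee_rot: [-0.564, -0.427, 0.427, 0.564]
ft_force: [-0.1, -0.1, -0.0]
finger_gap: -0.0
```

Emit:
arm_command --pt "-25.5 0 -8 0 0 0" --pt "-25.5 0 -8 0 0 0" --pt "-25.5 0 -8 0 0 0" --pt "-25.5 0 -8 0 0 0" --pt "-25.5 0 -8 0 0 0" --pt "-25.5 0 -8 0 0 0" --pt "-25.5 0 -8 0 0 0" --pt "-25.5 0 -8 0 0 0"

```text
clock: 2.1
position: [455.7, 83.9, 303.8]
ee_rot: [-0.563, -0.427, 0.427, 0.564]
ft_force: [1.0, -0.5, 0.4]
finger_gap: -0.3
```

Emit:
arm_command --pt "-25.5 0 -8 0 0 0" --pt "-25.5 0 -8 0 0 0" --pt "-25.5 0 -8 0 0 0" --pt "-25.5 0 -8 0 0 0" --pt "-25.5 0 -8 0 0 0" --pt "-25.5 0 -8 0 0 0" --pt "-25.5 0 -8 0 0 0" --pt "-25.5 0 -8 0 0 0"

```text
clock: 2.77
position: [462.1, -129.8, 303.9]
ee_rot: [-0.564, -0.427, 0.427, 0.564]
ft_force: [0.6, 0.4, 1.0]
finger_gap: 0.0
```

Emit:
arm_command --pt "-25.5 0 -8 0 0 0" --pt "-25.5 0 -8 0 0 0" --pt "-25.5 0 -8 0 0 0" --pt "-25.5 0 -8 0 0 0" --pt "-25.5 0 -8 0 0 0" --pt "-25.5 0 -8 0 0 0" --pt "-25.5 0 -8 0 0 0" --pt "-25.5 0 -8 0 0 0"

```text
clock: 3.43
position: [468.7, -343.4, 303.7]
ee_rot: [-0.563, -0.427, 0.427, 0.564]
ft_force: [0.3, 0.3, 0.1]
finger_gap: -0.3
```

Emit:
arm_command --pt "0 0 0 0 0.0886 0" --pt "0 0 0 0 0.0886 0" --pt "0 0 0 0 0.0886 0" --pt "0 0 0 0 0.0886 0" --pt "0 0 0 0 0.0886 0" --pt "4.5 33 -1 0 0 0" --pt "4.5 33 -1 0 0 0" --pt "0 33 0 0 0 0"

```text
clock: 4.1
position: [477.2, -335.9, 203.7]
ee_rot: [0.644, 0.294, -0.293, -0.643]
ft_force: [1.3, 0.0, -0.3]
finger_gap: -0.2
```

Run:
```python
from h import *
s=r.state(); p=s["position"]; print(p,s["qpos"]); print(R.from_quat(s["ee_rot"]).as_matrix().round(3))
a=eyes.capture("top")[165:240,250:350,::-1]; b=eyes.capture("scene")[170:290,220:340,::-1]
a=cv2.resize(a,(600,450),interpolation=cv2.INTER_CUBIC)[:,:400]; b=cv2.resize(b,(450,450),interpolation=cv2.INTER_CUBIC)
cv2.imwrite("pics/c.png",np.hstack([a[:, :400].copy(),b[:,:400]]))
print("tip scene",proj("scene",p-[0,0,73]), "top",proj("top",p-[0,0,73]))
```

```text
[ 477.17369999 -335.91010533  203.74411469] [-0.052772    0.47936502  0.72516216  1.93807094 -0.41069254  0.87462313
  1.74081468]
[[ 0.656  0.001 -0.755]
 [ 0.755 -0.     0.656]
 [ 0.001 -1.    -0.001]]
tip scene (np.float64(286.91301364419814), np.float64(228.7701504216098)) top (np.float64(301.4156778507686), np.float64(203.46710038588978))
```

View pics/c.png

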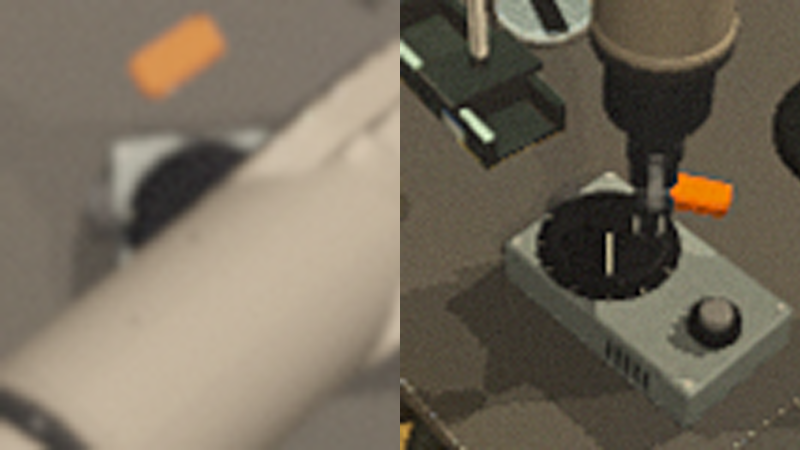

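Emit:
arm_command --pt "-3 15 0 0 0 0" --pt "0 15 0 0 0 0" --pt "0 15 0 0 0 0" --pt "0 8 0 0 0 0" --pt "0 5 0 0 0 0" --pt "0 3 0 0 0 0" --pt "0 0 0 0 0 0"

```text
clock: 4.78
position: [474.5, -339.2, 144.4]
ee_rot: [0.644, 0.293, -0.293, -0.644]
ft_force: [0.7, 0.0, 0.5]
finger_gap: -0.0
```

Emit:
arm_command --pt "0 0 2 0 0 0" --pt "0 0 2 0 0 0" --pt "0 0 2 0 0 0" --pt "0 0 1 0 0 0" --pt "0 0 1 0 0 0"

```text
clock: 5.2
position: [468.3, -333.6, 144.2]
ee_rot: [0.644, 0.293, -0.293, -0.644]
ft_force: [-0.2, 0.0, 0.7]
finger_gap: -0.2
```

Emit:
arm_command --pt "0 0 1 0 0 0" --pt "0 0 1 0 0 0"

```text
clock: 5.37
position: [466.7, -332.4, 144.0]
ee_rot: [0.644, 0.293, -0.293, -0.644]
ft_force: [1.1, -0.6, 0.2]
finger_gap: 0.2
```

Emit:
arm_command --pt "0 0 1 0 0 0" --pt "0 0 1 0 0 0"

```text
clock: 5.53
position: [465.2, -331.0, 143.9]
ee_rot: [-0.644, -0.293, 0.293, 0.644]
ft_force: [-0.2, 0.5, 0.3]
finger_gap: -0.0
```

Emit:
arm_command --pt "0 0 1 0 0 0" --pt "0 0 1 0 0 0"

```text
clock: 5.7
position: [464.0, -330.1, 144.0]
ee_rot: [0.644, 0.293, -0.293, -0.643]
ft_force: [3.1, -5.1, -3.4]
finger_gap: -0.0
```

Emit:
arm_command --pt "0 0 1 0 0 0" --pt "0 0 1 0 0 0"

```text
clock: 5.87
position: [462.4, -328.9, 144.1]
ee_rot: [0.644, 0.293, -0.293, -0.643]
ft_force: [2.2, -4.8, -2.1]
finger_gap: -0.4
```

Emit:
arm_command --pt "0 0 1 0 0 0" --pt "0 0 1 0 0 0"

```text
clock: 6.03
position: [460.6, -327.4, 144.0]
ee_rot: [0.644, 0.293, -0.293, -0.644]
ft_force: [1.9, -5.0, -1.9]
finger_gap: 0.1
```

Emit:
arm_command --pt "0 0 0 0 0.087 0" --pt "-0.77 0 2.59 0 0.0524 0" --pt "-0.77 0 2.59 0 0.0524 0" --pt "-0.77 0 2.59 0 0.0524 0" --pt "-0.77 0 2.59 0 0.0524 0"

```text
clock: 6.45
position: [451.4, -320.7, 143.9]
ee_rot: [-0.68, -0.194, 0.194, 0.68]
ft_force: [0.4, 0.1, -0.1]
finger_gap: 0.1
```

```bash
cat >> h.py <<'E'
C=np.array([485,-282.])
def rep():
    s=r.state(); p=s["position"][:2]-C; M=R.from_quat(s["ee_rot"]).as_matrix(); x=M[:2,0]; z=M[:2,2]
    yaw=np.degrees(np.arctan2(x[1],x[0])); print(s["clock"],"tool turn",49-yaw,"r",-p@x,"b",-p@z,"tilt",M[2].round(4),"q7",s["qpos"][6],"f",s["ft_force"].round(1))
def look(f,k=5):
    b=eyes.capture("scene")[170:290,220:340,::-1]; cv2.imwrite(f,cv2.resize(b,None,fx=k,fy=k,interpolation=cv2.INTER_CUBIC))
E
python3 -c "
from h import *
rep();look('pics/d.png')"
```

```text
6.45 tool turn 17.21757560581634 r 48.90955519941224 b 15.211128120320668 tilt [ 0.    -1.     0.001] q7 1.5629794864916895 f [ 0.4  0.1 -0.1]
```

View pics/d.png

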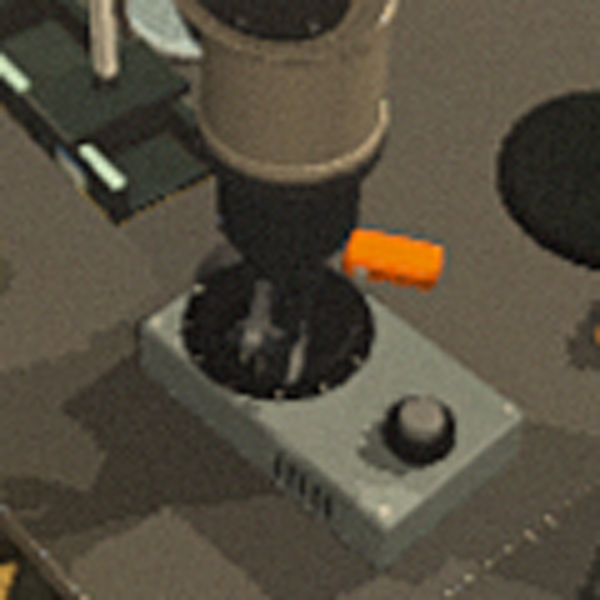

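Emit:
arm_command --pt "-0.77 0 2.59 0 0.0524 0" --pt "-0.77 0 2.59 0 0.0524 0" --pt "-0.77 0 2.59 0 0.0524 0" --pt "-0.77 0 2.59 0 0.0524 0" --pt "-0.77 0 2.59 0 0.0524 0" --pt "-0.77 0 2.59 0 0.0524 0"

```text
clock: 7.0
position: [441.2, -308.9, 143.9]
ee_rot: [0.702, 0.085, -0.085, -0.702]
ft_force: [0.4, -2.9, -2.9]
finger_gap: -0.0
```

Emit:
arm_command --pt "-0.77 0 2.59 0 0.0524 0" --pt "-0.77 0 2.59 0 0.0524 0" --pt "-0.77 0 2.59 0 0.0524 0" --pt "-0.77 0 2.59 0 0.0524 0"

```text
clock: 7.33
position: [436.2, -298.8, 143.8]
ee_rot: [-0.707, -0.011, 0.012, 0.707]
ft_force: [-0.6, 0.1, 0.5]
finger_gap: -0.3
```

```bash
python3 -c "
from h import *
rep()"
```

```text
7.3333 tool turn 47.16010720554905 r 49.30478405897343 b 15.260211381186362 tilt [-5.e-04 -1.e+00  8.e-04] q7 1.1362025300364542 f [-0.6  0.1  0.5]
```

Emit:
arm_command --pt "-0.77 0 2.59 0 0.0524 0" --pt "-0.77 0 2.59 0 0.0524 0" --pt "-0.77 0 2.59 0 0.0524 0" --pt "-0.77 0 2.59 0 0.0524 0" --pt "-0.77 0 2.59 0 0.0524 0" --pt "-0.77 0 2.59 0 0.0524 0"

```text
clock: 7.83
position: [433.1, -283.4, 143.9]
ee_rot: [0.7, -0.1, 0.099, -0.7]
ft_force: [-0.6, -3.9, -2.0]
finger_gap: 0.2
```

Emit:
arm_command --pt "-0.77 0 2.59 0 0.0524 0" --pt "-0.77 0 2.59 0 0.0524 0" --pt "-0.77 0 2.59 0 0.0524 0" --pt "-0.77 0 2.59 0 0.0524 0"

```text
clock: 8.17
position: [433.9, -272.1, 143.8]
ee_rot: [-0.686, 0.172, -0.172, 0.686]
ft_force: [-1.0, 1.2, 0.7]
finger_gap: -0.3
```

```bash
python3 -c "
from h import *
rep();look('pics/e.png')"
```

```text
8.1667 tool turn 77.1859558185832 r 49.70847726023158 b 15.422517327229015 tilt [-1.1e-03 -1.0e+00  6.0e-04] q7 0.6946717678454877 f [-1.   1.2  0.7]
```

View pics/e.png

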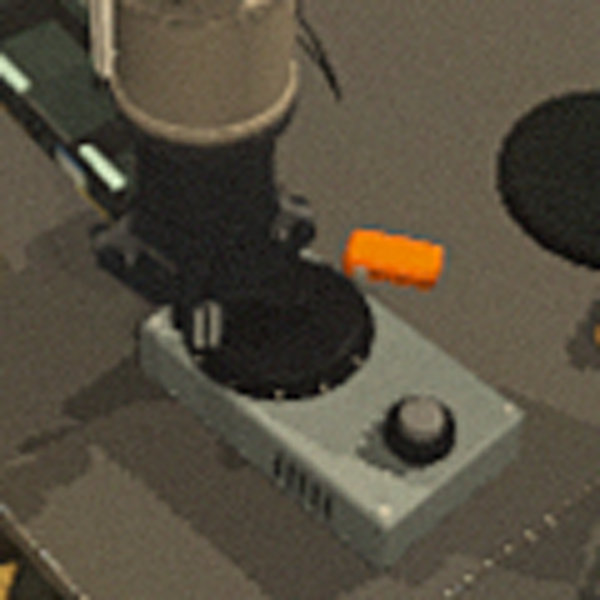

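Emit:
arm_command --pt "-0.77 0 2.59 0 0.0524 0" --pt "-0.77 0 2.59 0 0.0524 0" --pt "-0.77 0 2.59 0 0.0524 0" --pt "-0.77 0 2.59 0 0.0524 0" --pt "-0.77 0 2.59 0 0.0524 0" --pt "-0.77 0 2.59 0 0.0524 0"

```text
clock: 8.72
position: [438.9, -257.4, 143.8]
ee_rot: [0.651, -0.277, 0.277, -0.65]
ft_force: [-2.1, -2.3, 1.0]
finger_gap: 0.1
```

Emit:
arm_command --pt "-0.77 0 2.59 0 0.0524 0" --pt "-0.77 0 2.59 0 0.0524 0" --pt "-0.77 0 2.59 0 0.0524 0" --pt "-0.77 0 2.59 0 0.0524 0"

```text
clock: 9.05
position: [445.3, -248.0, 143.7]
ee_rot: [-0.618, 0.344, -0.343, 0.618]
ft_force: [1.1, 0.3, 0.0]
finger_gap: 0.2
```

```bash
python3 -c "
from h import *
rep()"
```

```text
9.05 tool turn 107.14529029036838 r 49.781456457457786 b 15.784181194634254 tilt [-1.2e-03 -1.0e+00 -1.0e-04] q7 0.2377611760768791 f [1.1 0.3 0. ]
```

Emit:
arm_command --pt "0 0 -5 0 0 0" --pt "0 0 -5 0 0 0" --pt "0 -20 0 0 0 0" --pt "0 -20 0 0 0 0" --pt "0 -20 0 0 0 0" --pt "0 0 0 0 0 0"

```text
clock: 9.55
position: [437.0, -255.0, 206.5]
ee_rot: [-0.618, 0.342, -0.344, 0.619]
ft_force: [1.0, -1.4, 0.5]
finger_gap: -0.2
```

Emit:
arm_command --pt "25 0 -4.6 0 0 0" --pt "25 0 -4.6 0 0 0" --pt "25 0 -4.6 0 0 0" --pt "25 0 -4.6 0 0 0" --pt "25 0 -4.6 0 0 0" --pt "24 0 -4.5 0 0 0" --pt "0 0 0 0 0 0" --pt "0 0 0 0 0 0"

```text
clock: 10.22
position: [491.2, -396.4, 203.5]
ee_rot: [0.618, -0.344, 0.343, -0.618]
ft_force: [-0.5, 0.8, 0.1]
finger_gap: -0.2
```

```bash
python3 -c "
from h import *
rep();look('pics/f.png');print(r.state()['position']);print([(np.array(proj('scene',p))-[220,170])*5 for p in ([492.5,-394,72],[485-60*.326,-282+60*.946,88],r.state()['position']-[0,0,73])])"
```

```text
10.2167 tool turn 107.13884931926785 r -100.46145712183163 b 55.11517387744573 tilt [-1.e-04 -1.e+00 -4.e-04] q7 0.26693839671654074 f [-0.5  0.8  0.1]
[ 491.27955659 -395.36039585  203.48954763]
[array([418.59143015, 410.9078049 ]), array([193.70417572, 242.10731892]), array([426.84755158, 346.20427908])]
```

View pics/f.png

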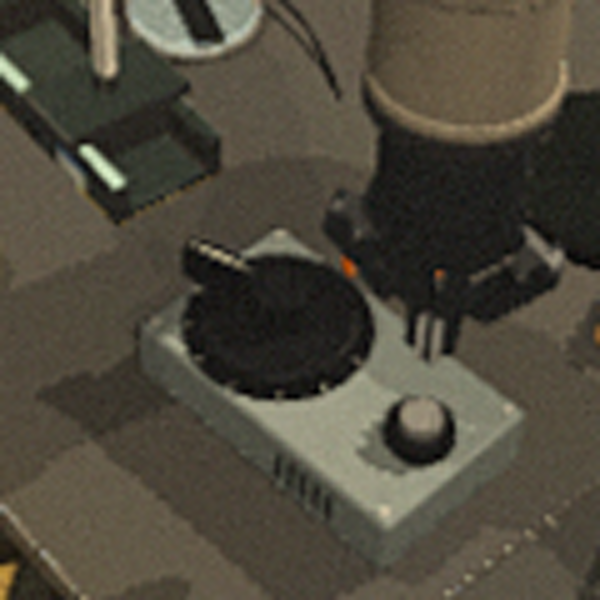

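Emit:
arm_command --pt "-0.6 15 1.8 0 0 0" --pt "0 15 0 0 0 0" --pt "0 12 0 0 0 0" --pt "0 8 0 0 0 0" --pt "0 4 0 0 0 0" --pt "0 2 0 0 0 0" --pt "0 0 0 0 0 0" --pt "0 0 0 0 0 0"

```text
clock: 10.93
position: [493.6, -393.5, 148.3]
ee_rot: [0.618, -0.343, 0.344, -0.618]
ft_force: [0.4, 0.2, 0.3]
finger_gap: -0.3
```

Emit:
arm_command --pt "0 1 0 0 0 0" --pt "0 1 0 0 0 0" --pt "0 1 0 0 0 0" --pt "0 1 0 0 0 0" --pt "0 0 0 0 0 0"

```text
clock: 11.35
position: [493.7, -393.4, 143.9]
ee_rot: [0.618, -0.343, 0.344, -0.618]
ft_force: [0.2, -0.4, 1.8]
finger_gap: -0.2
```

Emit:
arm_command --pt "0 1 0 0 0 0" --pt "0 1 0 0 0 0" --pt "0 0 0 0 0 0"

```text
clock: 11.6
position: [493.7, -393.4, 141.9]
ee_rot: [0.618, -0.343, 0.344, -0.618]
ft_force: [1.0, 0.0, 2.2]
finger_gap: -0.0
```

Emit:
arm_command --pt "0 1 0 0 0 0" --pt "0 0.5 0 0 0 0" --pt "0 0 0 0 0 0"

```text
clock: 11.85
position: [493.7, -393.4, 140.4]
ee_rot: [0.618, -0.343, 0.344, -0.618]
ft_force: [2.3, 0.7, 3.6]
finger_gap: -0.3
```

Emit:
arm_command --pt "0 0.5 0 0 0 0" --pt "0 0.5 0 0 0 0" --pt "0 0 0 0 0 0"

```text
clock: 12.1
position: [493.6, -393.4, 139.4]
ee_rot: [0.618, -0.343, 0.344, -0.618]
ft_force: [0.4, 0.4, 4.2]
finger_gap: -0.2
```

Depth is about 5.5 mm at 4.2 N; a touch more to find the end stop.

Emit:
arm_command --pt "0 0.5 0 0 0 0" --pt "0 0 0 0 0 0"

```text
clock: 12.27
position: [493.6, -393.4, 138.9]
ee_rot: [0.618, -0.343, 0.344, -0.618]
ft_force: [1.6, 0.8, 5.4]
finger_gap: 0.0
```

Emit:
arm_command --pt "0 0.3 0 0 0 0" --pt "0 0 0 0 0 0"

```text
clock: 12.43
position: [493.7, -393.4, 138.7]
ee_rot: [-0.618, 0.343, -0.344, 0.618]
ft_force: [1.0, 0.9, 5.8]
finger_gap: -0.3
```

Emit:
arm_command --pt "0 0.4 0 0 0 0" --pt "0 0 0 0 0 0"

```text
clock: 12.6
position: [493.7, -393.4, 138.6]
ee_rot: [-0.618, 0.343, -0.344, 0.618]
ft_force: [0.4, 3.5, 10.9]
finger_gap: 0.1
```

Emit:
arm_command --pt "0 -2 0 0 0 0" --pt "0 -2 0 0 0 0" --pt "0 -5 0 0 0 0" --pt "0 -15 0 0 0 0" --pt "0 -30 0 0 0 0" --pt "0 -30 0 0 0 0" --pt "0 -20 0 0 0 0" --pt "0 0 0 0 0 0"

```text
clock: 13.27
position: [493.8, -394.6, 247.0]
ee_rot: [0.618, -0.342, 0.345, -0.618]
ft_force: [0.4, -0.5, 0.3]
finger_gap: 0.0
```

```bash
python3 -c "
from h import *
rep();print(r.state()['position'])
cv2.imwrite('pics/g.png',cv2.resize(eyes.capture('scene')[140:320,160:400,::-1],None,fx=3,fy=3,interpolation=cv2.INTER_CUBIC))"
```

```text
13.2667 tool turn 107.17406070839209 r -100.30550600276824 b 51.92382158031951 tilt [ 0.0042 -1.      0.0016] q7 0.2293222941102879 f [ 0.4 -0.5  0.3]
[ 493.77883228 -394.606943    246.97780483]
```

View pics/g.png

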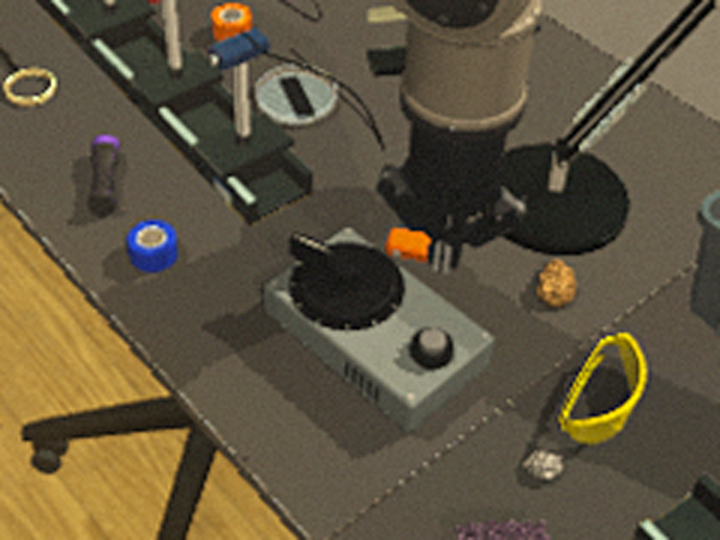

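The end stop was reached (force jumped to 10.9 N). The picture shows the button up again at about (432,343), the dial arm still at its stop at about (295,240), and the fingers clear of everything.

```bash
python3 -c "
from cell import r
print(r.close_job())"
```

```text
the job is handed in; nothing more can be done
None
```

I pushed the dial arm clockwise by four clicks with the closed fingertips, pressed the button to its end stop, let it come up, and handed the job in at about 13.3 s. The hand-in gives no verdict, so what follows is from my own checks.

- **Dial:** it started in the third stop. I felt each of the four clicks as a 3–6 N push that then fell away. I stopped pushing at about 107°, just past the last crest, and the dial snapped ahead by itself. In the picture afterwards the end of the arm's white line was within about 1 px of where the four-stop position should appear.
- **Button:** the force rose steadily to 5–6 N, then jumped to 10.9 N against the end stop, about 6 mm down. That is well under the 25 N limit.
- **Final picture:** the button is up, the dial is still at the fourth stop, and the fingers are clear with wrist force near zero. The bystanders in view look unmoved; I judged them by eye only. The lens tool and the crystal were cut off at the edge of that crop, but the arm only passed near the lens tool at height.

No check failed. The two camera views put the dial's axis up to about 4 mm apart, and the first touch on the arm came about 2 mm from where I had worked it out, which was close enough for the push.

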